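# Put the doughnut filling tube away in its case and clamp the cover down

## Robot

A 6-joint arm with a two-finger parallel gripper is mounted at the origin on the work surface. World frame = base frame: x ahead of the robot, y to its left, z up, the work surface at z = 0. Lengths are in m, angles in degrees, forces in N, time in s.
With the tool pointing down it reaches from about 0.325 to 0.85 m from the base axis. Payload 15.5 kg.
Tool frame: the origin (TCP) lies midway between the tips of the shut fingers; the grasp point (between the pads) lies 19 mm behind it; z points along the fingers, y is the line along which they close (so a half turn about z gives the same grasp; the last joint's range is limited). The gripper opens to 91 mm and grips with 3 to 60 N. Pads are 32 mm wide; open, the fingers measure 118 mm over their backs; the gripper's body (76 mm by 178 mm) begins 60 mm behind the grasp point.
Start: joints at [70.101, 28.281, 77.091, -0, 74.628, -5.472], TCP at [0.156, 0.605, 0.214] pointing down, gripper open.
Joint ranges: [-166.48, 166.48], [-47.26, 123.95], [12.59, 153.08], [-70.14, 250.14], [6.76, 159.57], [-176.63, 176.63]. Speed limits (degrees/s): [108.29, 108.29, 147.25, 172.46, 172.46, 172.46].

## Interface

Orientations are given as a 3x3 rotation matrix whose columns are the frame's x, y, z axes.
In Python, from bench import ctrl gives the robot as it stands. The module is installed in compiled form; this text tells all that it offers. Calls block until the motion is done:
- ctrl.goto(position, orientation): joint-space move of the TCP to a pose.
- ctrl.move_l(position, vel=0.15, ori=None, contact_N=None): straight line of the TCP; ori=None keeps the orientation; vel is the mean speed in m/s. With contact_N (N) it stops when the force on the tool has changed by that much, and returns True; else False.
- ctrl.movej(angles): joint-space move.
- ctrl.command_gripper(opening): opening from 0.0 (shut) to 1.0 (fully open); the grip force is fixed at half the most; returns when the fingers have stopped.
- ctrl.sleep(seconds).
- ctrl.ik(position, orientation): joint angles nearest the present ones, or None.
- ctrl.read_camera(name): name is "scene" or "top" or "wrist"; returns the picture (400x640x3 uint8, blue, green, red); there is no depth.
- ctrl.camera_params(name): a dict with "fx", "fy", "cx", "cy" (pixels), "pose" (4x4, takes a point from camera to world coordinates); the wrist camera has in their place "T_tool_cam" (4x4, takes a point from camera to tool coordinates, whose origin is the TCP and whose axes are the flange's). Camera axes: x right, y up, looking along -z (the intrinsics and any distortion apply to the point x, -y, -z); pixel columns grow to the right and rows downward; lengths in m; the calibration is good to about 2 mm. A picture is of the moment at which its call begins: read the wrist's pose just before it. camera_params takes no time and is no camera call.
A pose or a line that the arm cannot do raises ctrl.MotionError and nothing moves.
- ctrl.sign_off(): hands the job in; it is judged then, once.
Readings, each from a call of its own:
- ctrl.current_t(): time.
- ctrl.current_q(): joint angles.
- ctrl.current_dq(): joint speeds.
- ctrl.current_effort(): joint torques, N m.
- ctrl.current_tool_pos(): TCP position.
- ctrl.current_eef_rot(): TCP orientation.
- ctrl.current_contact_force(): force on the tool from outside, world axes, zero at the start.
- ctrl.current_wrist_torque(): the same for the moment, N m.
- ctrl.current_grip_width(): opening from 0.0 (shut) to 1.0 (fully open).
- ctrl.current_grasp_force(): force on a finger pad.
Only numpy, scipy, OpenCV 4.12 (cv2) and the standard library are available. Lean on these libraries where they do the work, as an engineer would, in place of code of your own. Each camera call takes 0.05 s, during which the arm holds its last target. There are 200 camera calls.

## Task

Take the long steel filling tube standing on the bench and lay it gently on its side along the two V-shaped saddles of the metal case base. Then set the white cover over it, fully down on the base plate all round, and swing the case's clamp over and press it down firmly, without forcing it, so that its rubber foot stays bearing on the cover. Leave the short tube and the other things on the bench where they are.

Things in the scene. Friction and masses are not known exactly. Their poses are not given: they have to be found in the camera images.
- case: aluminium base fixed to the bench; origin: underside, centre of the cover's place. Plate 150 (x) by 300 mm (y -125 to 175), 8 thick. On it a curb, outside 117 by 217, 10 high: the cover goes round it with 2.5 mm play a side and rests on the plate. Two white V saddles, 12 thick, 44 wide (x), at y = -36 and 36, cheeks up to z 42 mm. Clamp post at y 150, 118 high, 34 wide
- cradle (a point): point of the case 44 mm above its underside, over its origin: where the middle of the tube's body lies when it rests in both V saddles; axes are the case's (tube lies along y, either way round)
- tube: long steel filling tube, standing upright, loose, 220 g. Origin: centre of its underside, z up its axis. Foot flange 44 mm diameter, 8 mm high; straight body 30 mm diameter up to 118 mm; cone narrowing to 15 mm diameter at 150 mm (the top)
- tube_mid (a point): point on the tube's axis 63 mm above its foot, the middle of the straight body (z along the axis)
- cover: white plastic cover, loose, open side down on the bench, 320 g. Origin: centre of its underside. Outside 130 (x) by 230 (y) by 72 mm high, walls and top 4 mm thick. Rib handle on its top: 14 mm thick (x), 56 mm long (y), from 72 to 104 mm high. Fits either way round
- cover_rib (a point): middle of the top of the cover's rib handle, 104 mm above the cover's underside; axes as the cover
- clamp: steel clamp arm; origin on its hinge, its -y axis runs along the arm (parallel to the case's -y when level). Starts about upright, at most leaning out to +y. Stiff: stays where left, about 5 N at the grip moves it, 10 to 15 N clamps. 70 mm from the hinge a sprung rubber foot hangs under it, 5 mm stroke, underside 20 to 30 mm below the arm's middle, as its screw was last set: feel for it
- clamp_hinge (a point): the clamp's hinge point, at x = 0, y = 150, z = 105 mm of the case; axes are the case's; the hinge runs along x
- clamp_grip (a point): centre of the black cross bar (18 mm diameter, 44 mm long along x) at the end of the clamp arm, 100 mm from the hinge. The arm is 18 mm wide and 12 mm thick
- short_tube: short steel tube standing upright, 90 mm high, body 22 mm diameter, flange 38 mm: not to be used. Origin: centre of its underside
- jar: jar, 64 mm diameter, 85 mm high, bystander. Origin: centre of its underside
- shaker: steel shaker, 68 mm diameter, 118 mm high, bystander. Origin: centre of its underside
- bowl: steel bowl, 150 mm diameter, 65 mm high, bystander. Origin: centre of its underside
- cutter: round steel cutter ring, 64 mm diameter, 35 mm high, bystander. Origin: centre of its underside
- bottle: amber bottle, 54 mm diameter, 150 mm high, bystander. Origin: centre of its underside
- spatula: spatula lying on the bench, 240 mm long, bystander. Origin: its underside
Mind the look-alikes: they are no part of the job. Leave any purple look-alike of the tube alone.

How it is judged (in metres and radians):
On the way, in this order (a step that is already met when the one before it is completed fails the run):
1. the tube lies in both saddles, let go (distance between tube_mid and cradle below 0.018 m and angle between the z axis of tube and the y axis of case, either way round below 0.1 rad and z of tube_mid in the frame of cradle below 0.005 m and contact force between tube and the fingers below 0.1 N), for 0.2 s.
2. the cover stands fully down on the base plate over the tube (horizontal distance between cover and case below 0.008 m and z of cover in the frame of case below 0.011 m and angle between cover's own z axis and vertical below 0.03 rad), for 0.2 s.
At the end, for the whole second after the job is handed in: Tube in both saddles (middle within 18 mm of the cradle point, at most 5 mm high, within 0.1 rad of their line, either way round); cover at rest over the curb, underside within 3 mm of the plate, level to 0.03 rad; the clamp foot, left alone, presses the cover with more than 4 N (all of step 2 and distance between tube_mid and cradle below 0.018 m and angle between the z axis of tube and the y axis of case, either way round below 0.1 rad and z of tube_mid in the frame of cradle below 0.005 m and contact force between clamp and cover above 4 N and linear speed of cover below 0.01 m/s); the robot touches nothing.
It fails at once if the tube is dropped or thrown into the case (moves faster than 0.7 m/s low over the cradle) (horizontal distance between tube_mid and cradle below 0.09 m and z of tube_mid in the frame of cradle below 0.04 m and linear speed of tube above 0.7 m/s).
It fails at once if the clamp is forced (it presses the cover with more than 45 N) (contact force between clamp and cover above 45 N).
It fails at once if a bystander is moved by more than 30 mm (distance of any of short_tube, jar, shaker, bowl, cutter, bottle, spatula from where it was at the start of the episode above 0.03 m).
It also fails if it takes over 64 s, if anything falls off the work surface, if the arm or the gripper's body presses on something with over 40 N, if the wrist force passes 120 N, or if a joint passes its speed limit or range.

## Working session

There is one attempt and no reset: what is moved stays moved. The work goes in short steps, each a Python script; the robot and the scene stay as the last script left them, time stands still between calls to the robot, and variables do not carry over. Pictures are saved under pics/ and viewed, at most 10 in all, crops included, and the job is handed in when it is done.

```bash
mkdir -p pics; python3 - <<'E'
from bench import ctrl
import cv2,numpy as np
np.set_printoptions(precision=4,suppress=True)
for n in("scene","top"):
    im=ctrl.read_camera(n); cv2.imwrite(f"pics/{n}0.png",im); print(n,ctrl.camera_params(n))
print(ctrl.camera_params("wrist"),ctrl.current_t(),ctrl.current_eef_rot())
E
```

```text
scene {'fx': 507.507836726381, 'fy': 507.507836726381, 'cx': 323.2411059585729, 'cy': 195.3248761673582, 'pose': array([[-0.659 , -0.5682,  0.4929,  1.21  ],
       [ 0.7519, -0.4799,  0.4521,  0.4911],
       [-0.0204,  0.6685,  0.7434,  1.0303],
       [ 0.    ,  0.    ,  0.    ,  1.    ]])}
top {'fx': 379.039108569964, 'fy': 379.039108569964, 'cx': 324.0955335844745, 'cy': 205.81032833281117, 'pose': array([[-0.1499,  0.9651, -0.2148,  0.3765],
       [-0.9887, -0.1475,  0.0273, -0.0574],
       [-0.0053,  0.2165,  0.9763,  1.0112],
       [ 0.    ,  0.    ,  0.    ,  1.    ]])}
{'fx': 322.4146395574933, 'fy': 322.4146395574933, 'cx': 321.2431103863565, 'cy': 198.23536892538934, 'T_tool_cam': array([[-0.    ,  0.9562,  0.2927,  0.0838],
       [ 1.    ,  0.    , -0.0001,  0.0001],
       [-0.0001,  0.2927, -0.9562, -0.171 ],
       [ 0.    ,  0.    ,  0.    ,  1.    ]])} 0.1 [[-0.9685  0.2491 -0.0004]
 [ 0.2491  0.9685 -0.0011]
 [ 0.0001 -0.0012 -1.    ]]
```

View pics/scene0.png

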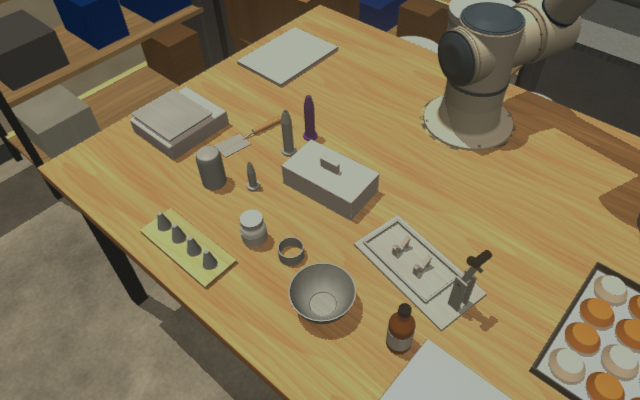

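View pics/top0.png

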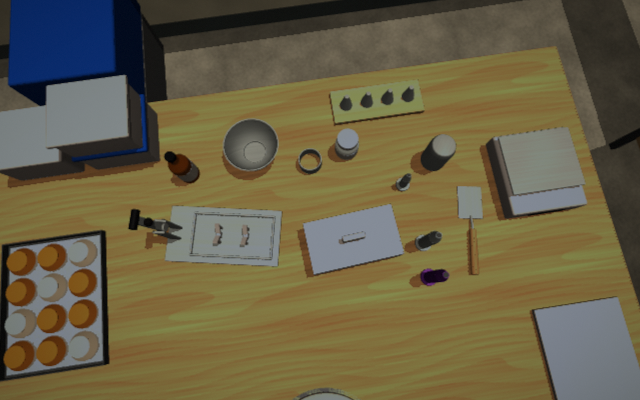

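Candidates for the long tube: grey flanged tube at scene (287,133) / top (428,241); purple look-alike at scene (309,118) / top (433,277), not to be used; short tube at scene (251,178) / top (403,183); shaker at scene (211,167). I choose the grey one beside the purple. The cover is at top (353,238). The case is at top (222,236), with its post to the left (world +y).

```bash
cat > h.py <<'E'
from bench import ctrl
import cv2,numpy as np
np.set_printoptions(precision=4,suppress=True)
def pose(n):
    p=ctrl.camera_params(n)
    if n!="wrist": return p,p["pose"]
    T=np.eye(4);T[:3,:3]=ctrl.current_eef_rot();T[:3,3]=ctrl.current_tool_pos()
    return p,T@p["T_tool_cam"]
def ray(n,uv,P=None):
    p,T=P or pose(n)
    d=T[:3,:3]@np.array([(uv[0]-p["cx"])/p["fx"],-(uv[1]-p["cy"])/p["fy"],-1]);return T[:3,3],d/np.linalg.norm(d)
def onz(n,uv,z,P=None):
    o,d=ray(n,uv,P);return o+d*(z-o[2])/d[2]
def proj(n,X,P=None):
    p,T=P or pose(n);c=np.linalg.inv(T)@np.append(X,1)
    return np.array([p["cx"]-p["fx"]*c[0]/c[2],p["cy"]+p["fy"]*c[1]/c[2]])
def down(yaw,pitch=0):
    # tool z down, tool x at angle yaw in world
    c,s=np.cos(yaw),np.sin(yaw)
    return np.array([[c,s,0],[s,-c,0],[0,0,-1.]])
E
python3 - <<'E'
from h import *
t=cv2.imread("pics/top0.png");s=cv2.imread("pics/scene0.png")
a=cv2.resize(t[195:285,120:460],None,fx=2.3,fy=2.3,interpolation=cv2.INTER_CUBIC)
b=cv2.resize(s[85:165,230:400],None,fx=4.5,fy=4.5,interpolation=cv2.INTER_CUBIC)
W=782;a=a[:,:W];b=b[:,:W];c=np.zeros((a.shape[0]+b.shape[0],W,3),np.uint8);c[:a.shape[0],:a.shape[1]]=a;c[a.shape[0]:,:b.shape[1]]=b
cv2.imwrite("pics/c1.png",c);print(a.shape,b.shape)
hsv=cv2.cvtColor(t,cv2.COLOR_BGR2HSV);m=((hsv[...,1]<75)&(hsv[...,2]>90)).astype(np.uint8)
for c in cv2.findContours(m,0,2)[0]:
    A=cv2.contourArea(c)
    if A>1500:
        print(A,cv2.minAreaRect(c),cv2.approxPolyDP(c,4,True)[:,0].tolist())
E
```

```text
(207, 782, 3) (360, 765, 3)
8349.0 ((590.3626708984375, 353.3782653808594), (112.99502563476562, 87.24029541015625), 75.25643920898438) [[617, 297], [535, 310], [558, 399], [639, 399], [639, 367]]
8186.0 ((52.912139892578125, 304.5464172363281), (137.0994873046875, 96.84275817871094), 88.72696685791016) [[99, 235], [10, 249], [11, 253], [26, 247], [36, 256], [44, 246], [57, 243], [67, 256], [55, 271], [36, 262], [24, 276], [10, 271], [9, 283], [29, 278], [36, 293], [25, 306], [9, 302], [7, 347], [27, 340], [35, 351], [44, 338], [58, 335], [67, 351], [53, 366], [35, 356], [26, 369], [7, 367], [7, 374], [102, 359]]
5908.5 ((222.99874877929688, 235.52493286132812), (114.00757598876953, 56.0799446105957), 2.862405300140381) [[172, 206], [170, 221], [182, 228], [171, 233], [181, 238], [167, 243], [165, 260], [277, 265], [281, 211]]
4647.0 ((352.82354736328125, 238.2058563232422), (52.17177200317383, 93.28009796142578), 77.47119140625) [[391, 205], [303, 223], [313, 273], [402, 254]]
5916.0 ((540.375732421875, 170.07943725585938), (80.44548034667969, 84.3703842163086), 81.38435363769531) [
[... 364 characters left out ...]
, 161], [58, 149], [50, 146], [128, 135]]
12436.5 ((309.04962158203125, 54.99309158325195), (47.967620849609375, 292.14361572265625), 82.07308197021484) [[455, 44], [449, 29], [439, 23], [444, 23], [442, 13], [240, 43], [240, 57], [226, 59], [226, 76], [216, 48], [225, 51], [228, 45], [166, 53], [167, 94], [173, 98], [224, 91], [218, 87], [227, 75], [231, 90], [454, 59]]
2391.5 ((500.7005920410156, 28.444360733032227), (47.73622131347656, 89.08927154541016), 82.09283447265625) [[458, 28], [463, 57], [525, 49], [528, 39], [546, 46], [541, 42], [547, 38], [533, 28], [543, 16], [540, 9], [525, 13], [484, 8], [488, 20], [503, 13], [506, 26], [494, 31], [493, 25], [490, 34], [482, 30], [480, 37]]
```

View pics/c1.png

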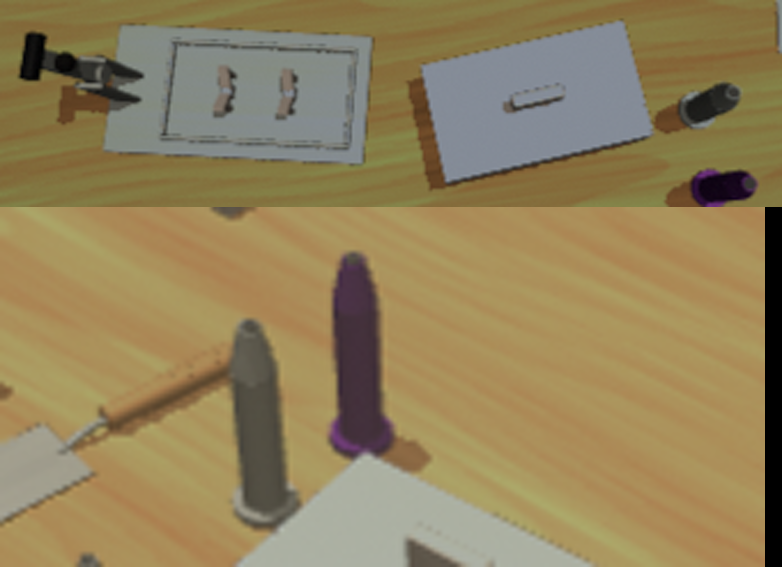

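The crop shows the grey steel tube upright with its light flange at scene (289,150) and tip at (285,111), free-standing next to the purple one. That confirms the choice.

```bash
python3 - <<'E'
from h import *
print("tube foot",onz("top",(421.3,242),.006),onz("scene",(288.9,150.1),.006),"tip",onz("top",(437.4,236.3),.15),onz("scene",(285.5,111.2),.15))
print("purple foot",onz("top",(428,277),.006), "short",onz("top",(401,187),.006))
c=[onz("top",p,.072) for p in([391,205],[303,223],[313,273],[402,254])];c=np.array(c)
print("cover",c.mean(0),[np.linalg.norm(c[i]-c[i-1]) for i in range(4)],"rib",onz("top",(353.9,237),.104))
d=(c[1]+c[2]-c[0]-c[3])[:2];print("cover y ang",np.degrees(np.arctan2(d[1],d[0])))
c=np.array([onz("top",p,.008) for p in([171.5,206],[165,260.5],[278,266],[282,211])])
print("plate",c.mean(0),[np.linalg.norm(c[i]-c[i-1]) for i in range(4)])
d=(c[0]+c[1]-c[2]-c[3])[:2];d/=np.linalg.norm(d);print("case y ang",np.degrees(np.arctan2(d[1],d[0])),"origin",c.mean(0)[:2]-.025*d)
cc=[onz("top",(u/2.3+120,v/2.3+195),.018) for u,v in((174,39),(357,50),(351,148),(162,137))];print("curb",np.mean(cc,0))
print("grip bar~",onz("top",(134.5,219.5),.19))
print("shaker/spat",onz("top",(436,155),.06),onz("top",(475,250),.01))
E
```

```text
tube foot [ 0.4613 -0.326   0.006 ] [ 0.4612 -0.328   0.006 ] tip [ 0.4564 -0.3265  0.15  ] [ 0.4595 -0.3285  0.15  ]
purple foot [ 0.3691 -0.3245  0.006 ] short [ 0.6181 -0.302   0.006 ]
cover [ 0.4905 -0.1408  0.072 ] [np.float64(0.12584497761137922), np.float64(0.22746775287065663), np.float64(0.1265483835147273), np.float64(0.22399481930918472)] rib [ 0.4893 -0.1421  0.104 ]
cover y ang 93.16580907478921
plate [0.5575 0.1906 0.008 ] [np.float64(0.3010400852418046), np.float64(0.1470114919315209), np.float64(0.29842219887159815), np.float64(0.14733319517049343)]
case y ang 78.64190823080673 origin [0.5526 0.1661]
curb [0.5521 0.1636 0.018 ]
grip bar~ [0.5898 0.338  0.19  ]
shaker/spat [ 0.6772 -0.3972  0.06  ] [ 0.419  -0.4601  0.01  ]
```

```bash
cat >> h.py <<'E'
U=np.array([0,0,1.])
def tilt(f,th):  # tool z = down*cos + f*sin ; tool x = f*cos+up*sin
    f=np.append(f,0)[:3]; z=-np.cos(th)*U+np.sin(th)*f; x=np.cos(th)*f+np.sin(th)*U
    return np.c_[x,np.cross(z,x),z]
def gp(g,R,off=.019): return np.asarray(g)+off*R[:,2]
E
python3 - <<'E'
from h import *
a=np.radians(78.6);d=np.array([np.cos(a),np.sin(a)])
t=np.radians(45);R1=tilt(-d,t);R2=tilt(-d,-t)
tube=np.array([.460,-.327,.068]);cs=np.array([.5525,.165,.045])
for n,p,R in(("grasp",gp(tube,R1),R1),("pre",gp(tube,R1)-.09*R1[:,2],R1),("lift",gp(tube+[0,0,.2],R1),R1),("place",gp(cs,R2),R2),("above",gp(cs+[0,0,.2],R2),R2),
  ("lookcase -y",np.array([.5525,.165,.25]),tilt(-d,0)),("lookcase +y",np.array([.5525,.165,.25]),tilt(d,0)),("cov",np.array([.49,-.141,.08]),tilt(-d,0)),("cov+",np.array([.49,-.141,.08]),tilt(d,0))):
    print(n,p,ctrl.ik(p,R))
ctrl.goto(np.append(cs[:2]-.02*d,.26),tilt(-d,0))
P=pose("wrist");print(P[1]);im=ctrl.read_camera("wrist");cv2.imwrite("pics/w1.png",im);print(ctrl.current_t())
np.save("P1.npy",P[1])
E
```

```text
grasp [ 0.4573 -0.3402  0.0546] [ -17.3369   43.1144  104.8063  -65.9706   50.3583 -133.3132]
pre [ 0.4699 -0.2778  0.1182] [ -10.2515   36.5724  102.731   -56.2814   58.206  -140.0866]
lift [ 0.4573 -0.3402  0.2546] [ -17.3369   23.9528   96.8404  -50.9782   64.8605 -160.7024]
place [0.5552 0.1782 0.0316] [-14.1731  45.516  105.8234  62.4046  52.8387 126.9504]
above [0.5552 0.1782 0.2316] [-14.1731  25.4365  98.9998  49.5321  68.1828 152.5417]
lookcase -y [0.5525 0.165  0.25  ] [  10.695    22.4527   81.2326   -0.       76.3147 -157.905 ]
lookcase +y [0.5525 0.165  0.25  ] [10.695  22.4527 81.2326 -0.     76.3147 22.095 ]
cov [ 0.49  -0.141  0.08 ] [-22.7661  29.6898 101.6405  -0.      48.6697 168.6339]
cov+ [ 0.49  -0.141  0.08 ] [-22.7661  29.6898 101.6405  -0.      48.6697 -11.3661]
[[-0.9803 -0.189  -0.0574  0.5315]
 [ 0.1975 -0.9372 -0.2876  0.0643]
 [ 0.0005 -0.2933  0.956   0.4309]
 [ 0.      0.      0.      1.    ]]
2.5333
```

View pics/w1.png

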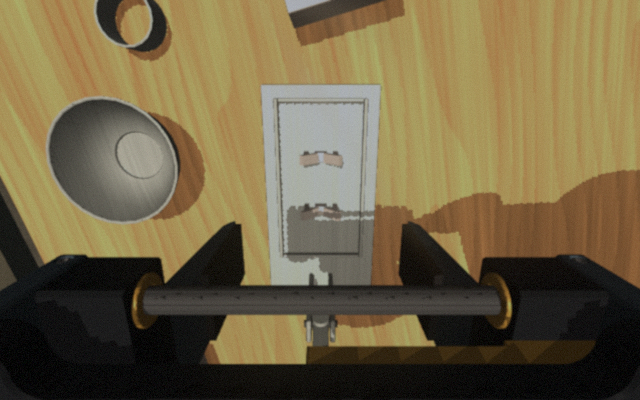

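The view shows the case with plate far corners at (262,85) and (381,84), curb corners about (277,99), (366,100), (363,254) and (283,254), saddles at (322,158) and (320,210), and the clamp post at (320,320). I'll fit its pose from the edges, then go for the tube.

```bash
python3 - <<'E'
from h import *
im=cv2.imread("pics/w1.png");P=(ctrl.camera_params("wrist"),np.load("P1.npy"))
hsv=cv2.cvtColor(im,cv2.COLOR_BGR2HSV);m=(hsv[...,1]<70)
L=[];R=[]
for v in range(95,196,4):
    u=320
    r=np.where(~m[v,225:300])[0].max()+225; L.append((r+1,v)); 
    r=np.where(~m[v,350:420])[0].min()+350; R.append((r-1,v))
T=[]
for u in range(275,370,5): T.append((u,np.where(~m[40:110,u])[0].max()+41))
f=lambda A:np.array([onz("wrist",p,.008,P)[:2] for p in A])
L,R,T=f(L),f(R),f(T)
def line(A): 
    vx,vy,x,y=cv2.fitLine(A.astype(np.float32),cv2.DIST_HUBER,0,.001,.001).ravel();return np.array([vx,vy]),np.array([x,y])
for n,A in zip("LRT",(L,R,T)):
    v,p=line(A);print(n,np.degrees(np.arctan2(v[1],v[0]))%180,p)
(vl,pl),(vr,pr),(vt,pt)=map(line,(L,R,T))
d=vl*np.sign(vl[1])+vr*np.sign(vr[1])+0;d/=np.linalg.norm(d);n=np.array([d[1],-d[0]])
print("ang",np.degrees(np.arctan2(d[1],d[0])),"width",(pl-pr)@n)
o=n*((pl@n+pr@n)/2)+d*(pt@d+.125);print("origin",o)
c=np.array([onz("wrist",p,.018,P)[:2] for p in((277,99),(366,100),(363.5,254),(282.5,254))]);e=c-c.mean(0)
print("curb ctr",c.mean(0),"sizes",np.linalg.norm(c[0]-c[1]),np.linalg.norm(c[2]-c[3]),np.linalg.norm(c[1]-c[2]))
s=[onz("wrist",p,.042,P)[:2] for p in((322,158),(320,210))];print("saddles",s,np.mean(s,0))
cv2.imwrite("pics/w1c.png",cv2.resize(im[70:300,240:400],None,fx=4,fy=4)[:600])
E
```

```text
L 78.59419 [0.6157 0.1019]
R 78.664635 [0.4688 0.1232]
T 168.60825 [0.5293 0.0463]
ang 78.62941 width 0.14824316
origin [0.5536 0.1689]
curb ctr [0.5506 0.1673] sizes 0.10900135502350779 0.11459775940216897 0.20849149831219568
saddles [array([0.5439, 0.1314]), array([0.5596, 0.1964])] [0.5517 0.1639]
```

```bash
python3 - <<'E'
from h import *
a=np.radians(78.63);d=np.array([np.cos(a),np.sin(a)])
t=np.radians(45);R1=tilt(-d,t)
g=gp([.460,-.327,.068],R1)
ctrl.goto(g-.12*R1[:,2],R1)
ctrl.move_l(g,vel=.1)
ctrl.command_gripper(0)
print("grip",ctrl.current_grip_width(),ctrl.current_grasp_force(),ctrl.current_contact_force())
ctrl.move_l(g+[0,0,.3],vel=.25)
print(ctrl.current_q(),ctrl.current_grip_width(),ctrl.current_grasp_force(),ctrl.current_t())
R2=tilt(-d,-t);print(ctrl.ik(gp([.553,.167,.3],R2),R2),ctrl.ik(gp([.553,.167,.045],R2),R2))
for n in("scene","wrist"):cv2.imwrite(f"pics/{n}2.png",ctrl.read_camera(n))
cv2.imwrite("pics/v2.png",np.hstack([cv2.imread("pics/scene2.png")[0:300,150:550],cv2.imread("pics/wrist2.png")[50:350,120:520]]))
E
```

```text
grip 0.32262322659273995 29.969361126422882 [ 1.1785 -0.3548 -0.6362]
[ -17.3415   17.342    89.3972  -46.945    74.1799 -172.1357] 0.328895488188348 29.969384372234344 7.725
[-13.9394  21.1911  95.3244  47.5182  73.3027 158.9495] [-13.9394  45.5244 105.7707  62.5192  52.7725 127.0565]
```

View pics/v2.png

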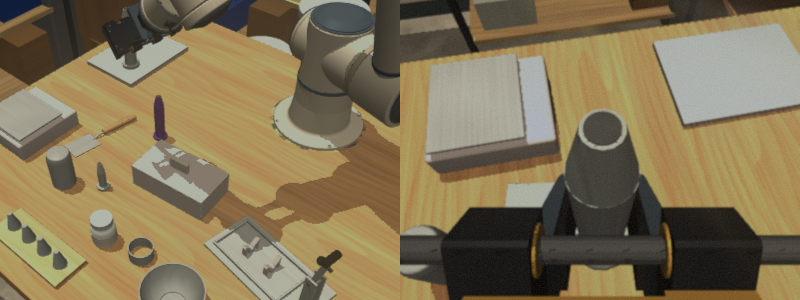

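The tube is held squarely, tip up, at about (600,160) in the wrist half. Next I swing it over and lay it in the saddles.

```bash
python3 - <<'E'
from h import *
a=np.radians(78.63);d=np.array([np.cos(a),np.sin(a),0])
R2=tilt(-d[:2],-np.radians(45));o=np.array([.553,.167,0])-.005*d
ctrl.goto(gp(o+[0,0,.3],R2),R2)
print(ctrl.current_grip_width(),ctrl.current_t())
ctrl.move_l(gp(o+[0,0,.075],R2),vel=.2)
c=ctrl.move_l(gp(o+[0,0,.040],R2),vel=.03,contact_N=5)
print(c,ctrl.current_tool_pos()-gp(o,R2),ctrl.current_contact_force(),ctrl.current_t())
E
```

```text
0.32788600932549244 12.7667
True [ 0.0005 -0.0001  0.0473] [ 3.2988  1.6585 -0.055 ] 14.9
```

```bash
python3 - <<'E'
from h import *
a=np.radians(78.63);d=np.array([np.cos(a),np.sin(a),0]);n=np.array([d[1],-d[0],0])
p=ctrl.current_tool_pos()
ctrl.move_l(p+.0015*n+[0,0,.001],vel=.03);print(ctrl.current_contact_force())
c=ctrl.move_l(p+.0015*n-[0,0,.006],vel=.02,contact_N=5)
print(c,ctrl.current_tool_pos()-p,ctrl.current_contact_force())
ctrl.command_gripper(.6);ctrl.sleep(.2)
R=ctrl.current_eef_rot()
ctrl.move_l(ctrl.current_tool_pos()-.08*R[:,2],vel=.15)
ctrl.move_l(ctrl.current_tool_pos()+[0,0,.15],vel=.25)
print(ctrl.current_t())
P=pose("wrist");np.save("P3.npy",P[1])
for q in("scene","wrist","top"):cv2.imwrite(f"pics/{q}3.png",ctrl.read_camera(q))
cv2.imwrite("pics/v3.png",np.hstack([cv2.resize(cv2.imread("pics/scene3.png")[200:340,320:520],None,fx=2,fy=2),cv2.resize(cv2.imread("pics/top3.png")[180:280,150:290],None,fx=2.8,fy=2.8)]))
E
```

```text
[-0.2204  0.9591 -2.6172]
True [ 0.0007  0.0001 -0.    ] [-2.2825  1.9848  0.2185]
17.5667
```

View pics/v3.png

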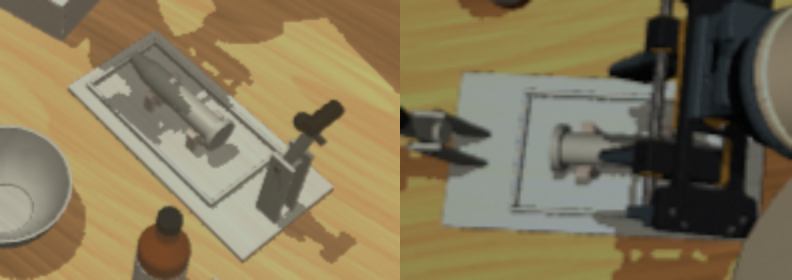

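The tube lies in both saddles at left crop (180,105), flange towards the post. Next is the cover.

```bash
python3 - <<'E'
from h import *
c=np.radians(93.2);d=np.array([np.cos(c),np.sin(c)])
R=tilt(d,0)
ctrl.goto([.490,-.141-.03,.27],R);ctrl.command_gripper(.6)
P=pose("wrist");np.save("P4.npy",P[1]);im=ctrl.read_camera("wrist");cv2.imwrite("pics/w4.png",im)
print(ctrl.current_t(),ctrl.current_q())
for X in((.49,-.141,.104),(.49+.065,-.141-.115,.072),(.49-.065,-.141+.115,.072)):print(proj("wrist",np.array(X),P))
E
```

```text
20.725 [-25.8316  16.5753  87.1921   0.0035  76.2398 -29.0262]
[323.3509 153.1144]
[369.7987 243.5032]
[266.9046  34.1464]
```

View pics/w4.png

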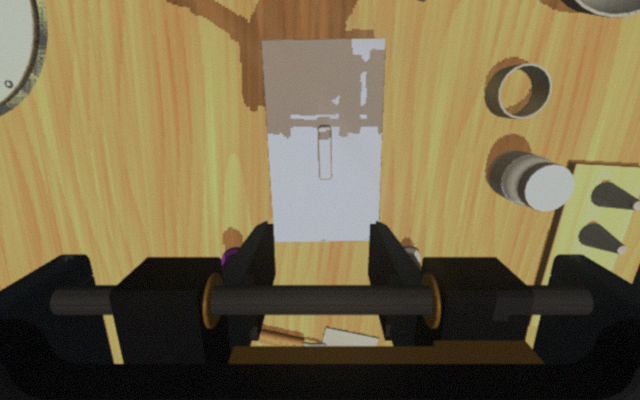

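The cover's top corners are at (263,40), (384.5,39), (380,240.5) and (274,241), and the rib is at (325,152).

```bash
python3 - <<'E'
from h import *
P=(ctrl.camera_params("wrist"),np.load("P4.npy"))
c=np.array([onz("wrist",p,.072,P)[:2] for p in((263,40),(384.5,39),(380.5,240.5),(273.5,241))])
d=c[0]+c[1]-c[2]-c[3];print(c.mean(0),np.degrees(np.arctan2(d[1],d[0])),[np.linalg.norm(c[i]-c[i-1]) for i in range(4)])
L=np.array([onz("wrist",p,.072,P)[:2] for p in((263,40),(273.5,241))]);Rr=np.array([onz("wrist",p,.072,P)[:2] for p in((384.5,39),(380.5,240.5))])
for A in(L,Rr):e=A[0]-A[1];print(np.degrees(np.arctan2(e[1],e[0])))
im=cv2.imread("pics/w4.png");
cv2.imwrite("pics/w4c.png",cv2.resize(im[110:195,290:360],None,fx=6,fy=6))
print("rib",onz("wrist",(325,152),.104,P))
E
```

```text
[ 0.4927 -0.1415] 94.34405542643337 [np.float64(0.22798865934631207), np.float64(0.12636522250108956), np.float64(0.22836028542825265), np.float64(0.13343869919546428)]
93.45576088877104
95.23090426698114
rib [ 0.4917 -0.1397  0.104 ]
```

```bash
cat > cov.py <<'E'
from h import *
a=np.radians(78.63);d=np.array([np.cos(a),np.sin(a),0]);n=np.array([d[1],-d[0],0])
def descend(x,y,top=.100,bot=.081,N=8):
    p=np.array([.5535,.167,0])+x*n+y*d
    ctrl.move_l(p+[0,0,top],vel=.08);f0=ctrl.current_contact_force()
    c=ctrl.move_l(p+[0,0,bot],vel=.04,contact_N=N)
    f=ctrl.current_contact_force();q=ctrl.current_tool_pos()
    print("try",x,y,c,"z",round(q[2],4),"df n,d,z",(f-f0)@n,(f-f0)@d,(f-f0)[2],"M",ctrl.current_wrist_torque(),ctrl.current_t())
    return q[2]
E
python3 - <<'E'
from cov import *
c=np.radians(94.2);R=tilt(np.array([np.cos(c),np.sin(c)]),0)
ctrl.goto([.492,-.141,.14],R);ctrl.move_l([.492,-.141,.076],vel=.1,contact_N=8)
ctrl.command_gripper(0)
print(ctrl.current_tool_pos(),ctrl.current_grip_width(),ctrl.current_grasp_force())
ctrl.move_l([.492,-.141,.25],vel=.2)
R=tilt(d[:2],0);ctrl.goto(np.array([.5535,.167,.25]),R);print(ctrl.current_t(),ctrl.current_wrist_torque(),ctrl.current_grip_width())
ctrl.move_l([.5535,.167,.11],vel=.15)
descend(0,0)
E
```

```text
[ 0.492 -0.141  0.076] 0.15335389927755402 30.000320971012115
25.025 [-0.0863  0.0277 -0.0205] 0.14882773576040617
try 0 0 True z 0.0831 df n,d,z 2.0784833164534557 0.08016657558365725 3.950832294839647 M [ 0.0239 -0.3319  0.0177] 26.8167
```

```bash
python3 - <<'E'
from cov import *
ctrl.command_gripper(.5);ctrl.sleep(.1)
p=ctrl.current_tool_pos();ctrl.move_l(p+[0,0,.04],vel=.15)
ctrl.move_l(p-.09*d+[0,0,.2],vel=.25);ctrl.command_gripper(0)
print(ctrl.current_t())
P=pose("wrist");np.save("P5.npy",P[1])
for q in("scene","wrist"):cv2.imwrite(f"pics/{q}5.png",ctrl.read_camera(q))
cv2.imwrite("pics/v5.png",np.hstack([cv2.resize(cv2.imread("pics/scene5.png")[200:340,320:520],None,fx=2,fy=2),cv2.imread("pics/wrist5.png")[0:280,120:520]]))
for X in((0,.15+.026,.202),(0,.15,.205),(0,0,.112),(.065,.115,.08),(-.065,.115,.08)):print(proj("wrist",np.array([.5535,.167,0])+X[0]*n+X[1]*d+[0,0,X[2]],P))
E
```

```text
29.675
[ 322.9315 -228.47  ]
[ 322.8853 -174.8447]
[322.3155  92.5509]
[387.3875 -27.8565]
[257.3552 -27.8016]
```

View pics/v5.png

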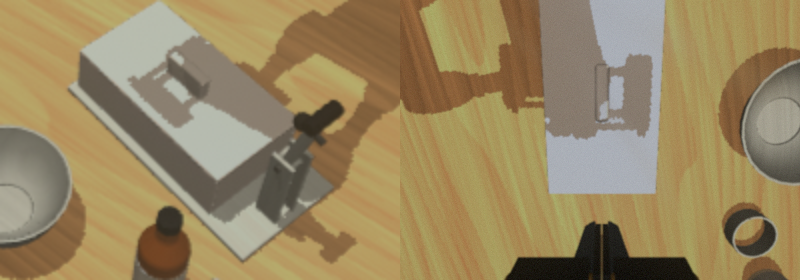

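The cover stands level round the curb, rib at wrist-crop (602,92). The clamp bar is at about (322,113) in the scene crop. I'll triangulate the bar next.

```bash
python3 - <<'E'
from cov import *
o1,d1=ray("scene",(481,256.5));o2,d2=ray("top",(134.3,219.8))
A=np.c_[d1,-d2];s=np.linalg.lstsq(A,o2-o1,rcond=None)[0];p1,p2=o1+s[0]*d1,o2+s[1]*d2
m=(p1+p2)/2;r=m-np.array([.5535,.167,0]);print(p1,p2,"case x,y",r@n,r@d,"z",m[2],"r from hinge",np.hypot(r@d-.15,m[2]-.105))
o=np.array([.5535,.167,0])
for al in(0,):
  for (y,z) in((.24,.30),(.22,.18),(.08,.16),(.05,.12)):
    for R,nm in((tilt(d[:2],0),"x=+y"),(tilt(n[:2],0),"x=+n"),(tilt(-n[:2],0),"x=-n")):
      print(y,z,nm,ctrl.ik(o+y*d+[0,0,z],R))
print(ctrl.current_q())
E
```

```text
[0.5849 0.3316 0.2054] [0.5852 0.3311 0.2053] case x,y -0.0014414815320875733 0.1673630691298291 z 0.20533855506098947 r from hinge 0.10182976873849042
0.24 0.3 x=+y [29.0771 33.7141 53.6897 -0.     92.5962 40.4471]
0.24 0.3 x=+n [ 29.0771  33.7141  53.6897  -0.      92.5962 130.4471]
0.24 0.3 x=-n [ 29.0771  33.7141  53.6897  -0.      92.5962 -49.5529]
0.22 0.18 x=+y [27.8438 36.9047 66.0642 -0.     77.0311 39.2138]
0.22 0.18 x=+n [ 27.8438  36.9047  66.0642  -0.      77.0311 129.2138]
0.22 0.18 x=-n [ 27.8438  36.9047  66.0642  -0.      77.0311 -50.7862]
0.08 0.16 x=+y [17.8053 30.9413 81.5182 -0.     67.5405 29.1753]
0.08 0.16 x=+n [ 17.8053  30.9413  81.5182  -0.      67.5405 119.1753]
0.08 0.16 x=-n [ 17.8053  30.9413  81.5182  -0.      67.5405 -60.8247]
0.05 0.12 x=+y [15.3103 32.3917 86.2809 -0.     61.3274 26.6803]
0.05 0.12 x=+n [ 15.3103  32.3917  86.2809  -0.      61.3274 116.6803]
0.05 0.12 x=-n [ 15.3103  32.3917  86.2809  -0.      61.3274 -63.3197]
[ 2.0472 17.8532 83.0635 -0.0074 79.124  13.4162]
```

```bash
python3 - <<'E'
from cov import *
o=np.array([.552,.167,0]);R=tilt(d[:2],0)
W=lambda y,z:o+y*d+[0,0,z]
F=lambda:ctrl.current_contact_force()
ctrl.move_l(ctrl.current_tool_pos()+[0,0,.06],vel=.25)
ctrl.goto(W(.235,.30),R);ctrl.move_l(W(.225,.185),vel=.2)
f0=F();c=ctrl.move_l(W(.185,.185),vel=.06,contact_N=3)
q=(ctrl.current_tool_pos()-o);print("touch",c,q@d,q[2],F()-f0,ctrl.current_t())
y0=q@d
bar=lambda ph:(.15-.1*np.sin(np.radians(ph)),.105+.1*np.cos(np.radians(ph)))
off=y0-.167
for ph in(5,20,35):
    by,bz=bar(ph);ctrl.move_l(W(by+.025,bz-.014),vel=.08);print(ph,(F()-f0)@d,(F()-f0)[2])
ctrl.move_l(W(bar(35)[0]+.035,bar(35)[1]-.01),vel=.1)
ctrl.move_l(W(bar(35)[0]+.035,.24),vel=.2)
print(ctrl.current_t())
im=ctrl.read_camera("scene");cv2.imwrite("pics/s6.png",im);cv2.imwrite("pics/v6.png",cv2.resize(im[170:340,320:520],None,fx=3,fy=3))
E
```

```text
touch True 0.19449955378088915 0.1852030771088924 [ 0.1424  0.4445 -1.7239] 32.65
5 0.3527792378455209 -1.6498785266383549
20 -0.0027237679117663727 -0.3525282341377599
35 0.2629794146323034 0.016874678961925182
34.85
```

View pics/v6.png

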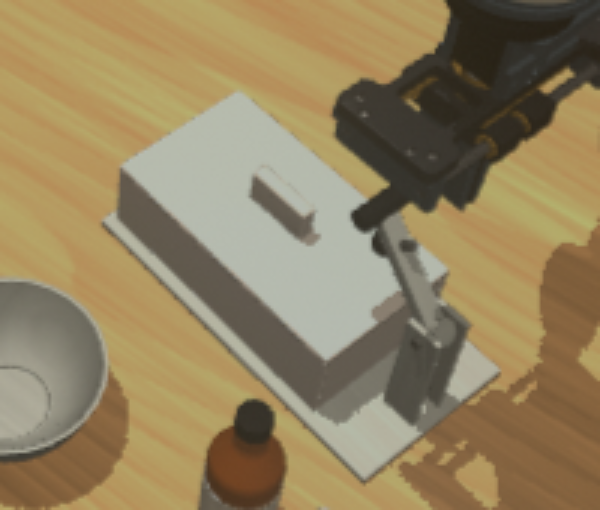

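The clamp now leans in over the cover at about 35°, with the bar end at (365,218) and the foot at (380,240). Next I press it down from above.

```bash
python3 - <<'E'
from cov import *
o=np.array([.552,.167,0]);W=lambda y,z:o+y*d+[0,0,z];F=lambda:ctrl.current_contact_force()
bar=lambda ph:(.15-.1*np.sin(np.radians(ph)),.105+.1*np.cos(np.radians(ph)))
ctrl.move_l(W(.092,.235),vel=.15);f0=F()
c=ctrl.move_l(W(.092,.165),vel=.05,contact_N=3);z=ctrl.current_tool_pos()[2]
print("touch",c,z,F()-f0)
ph=np.degrees(np.arccos(np.clip((z-.009-.105)/.1,-1,1)));print("phi",ph)
for p in np.linspace(ph,80,5)[1:]:
    by,bz=bar(p);ctrl.move_l(W(by+.006,bz+.009),vel=.06);print(p,F()-f0)
ctrl.move_l(ctrl.current_tool_pos()+[0,0,.004],vel=.05);ctrl.sleep(.1);f0=F()
by,bz=bar(92)
c=ctrl.move_l(W(by+.006,.088+.009),vel=.012,contact_N=13)
print(c,ctrl.current_tool_pos()[2]-.009,F()-f0,ctrl.current_t())
E
```

```text
touch True 0.18764833802217384 [-0.5814 -1.023   1.8898]
phi 42.56729114480537
51.92546835860402 [0.4852 0.7288 0.7658]
61.28364557240268 [ 0.0689 -0.3383  1.2787]
70.64182278620135 [ 1.3318 -0.0775  1.1588]
80.0 [ 0.1522 -0.0561  0.5953]
True 0.09527609119291464 [-0.1442 -0.1516  6.1226] 40.5917
```

```bash
python3 - <<'E'
from cov import *
F=lambda:np.mean([(ctrl.sleep(.02),ctrl.current_contact_force()[2])[1] for _ in range(5)])
p=ctrl.current_tool_pos();print("hold",F(),p[2])
for k in range(1,9):
    ctrl.move_l(p-[0,0,.0005*k],vel=.01);f=F();print(k,ctrl.current_tool_pos()[2],f)
    if f>12.5:break
E
```

```text
hold 5.569440582406832 0.10427609119291463
1 0.10402753772645879 9.817821420685892
2 0.10364022995399891 11.577125636144514
3 0.10320797137204157 12.80867374515795
```

```bash
python3 - <<'E'
from cov import *
p=ctrl.current_tool_pos()
ctrl.move_l(p-[0,0,.0005],vel=.01);ctrl.sleep(.2);print(ctrl.current_contact_force())
ctrl.move_l(p+[0,0,.15],vel=.15);ctrl.move_l(p-.2*d+[0,0,.2],vel=.25)
print(ctrl.current_t(),ctrl.current_contact_force())
im=ctrl.read_camera("scene");cv2.imwrite("pics/s7.png",im);cv2.imwrite("pics/v7.png",cv2.resize(im[170:340,320:520],None,fx=3,fy=3))
E
```

```text
[-3.478  -4.9122 13.6539]
44.25 [-0.3894 -0.4329 -0.4001]
```

View pics/v7.png

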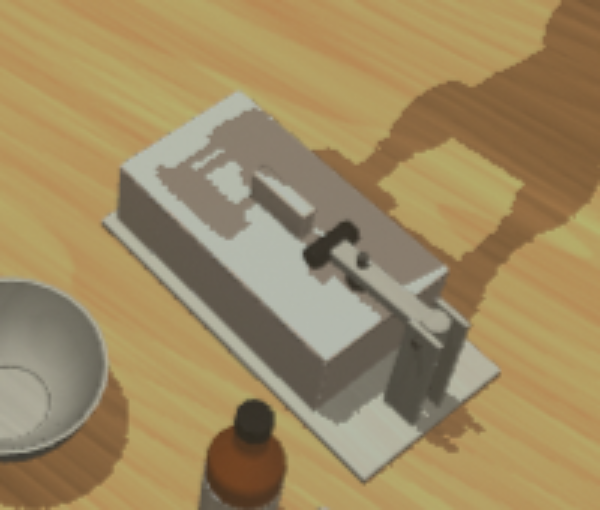

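The clamp lies level with its foot on the cover at about (357,285), and the bar at (330,243) is clear of the rib. One light touch on the bar will tell whether it held, then I hand in.

```bash
python3 - <<'E'
from cov import *
o=np.array([.552,.167,0]);b=o+.056*d
ctrl.move_l(b+[0,0,.16],vel=.25);ctrl.move_l(b+[0,0,.115],vel=.1);ctrl.sleep(.1)
c=ctrl.move_l(b+[0,0,.100],vel=.01,contact_N=3);print(c,ctrl.current_tool_pos()[2])
ctrl.move_l(b+[0,0,.2],vel=.15);ctrl.move_l(b-.15*d+[0,0,.28],vel=.25);ctrl.sleep(.3)
print(ctrl.current_t(),ctrl.current_contact_force())
print(ctrl.sign_off())
E
```

```text
True 0.10697883015552145
48.9083 [-0.3844 -0.7067 -0.5974]
the job is handed in; nothing more can be done
None
```

The job is handed in at about 49 s: the tube lies in both saddles, the cover sits on the base plate, and the clamp was pressed to about 13.7 N at its bar. On a light re-touch the bar read about 4 mm higher than when pressed (trigger noise of that size is possible), so I have not confirmed the 4 N hold on the cover; sign-off returned no verdict.

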